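# Tip a counting chamber out of its rest

## Task

Take the glass counting chamber out of its grey plastic rest: press down the end of the glass that lies free over the open end of the rest, so that the other end tips up fully and stays up, then grip the raised end, lift the chamber out and lay it flat in the middle of the steel tray. Let go of it there.

Things in the scene. Friction and masses are not known exactly. Their poses are not given: they have to be found in the camera images.
- chamber: Loose counting chamber: opaque pale grey-green glass plate, 76 mm long (x), 35 wide (y), 4 thick, 20 to 45 g, dark grooves across its top. Origin at its centre, half-way up. Starts level in the rest, top flush with the rest's walls, x along the rest's x, centre 4 mm from the hinge towards the rest's +x, 3 mm gaps beside it. To be gripped across its width once tipped.
- rest: Fixed dark grey plastic rest, 116 mm (x) by 92 (y), yawed up to 35 degrees, -x end nearer the robot. Origin on the worktop under its hinge, which runs along y. From 8 mm on the -x side of the hinge to the +x end it has 34 mm high walls: 25 mm wide beside the chamber (inner faces 20.5 mm off the middle line) and one across the +x end. The -x end is open over a 6 mm base: press the glass there, about 24 mm from the hinge.
- rocker (a joint): Rocker plate under the chamber on the rest's hinge (axis 28.5 mm up; glass underside 1.5 mm above it). 0 = level; grows as the -x end is pressed down and the +x end rises; stop at 0.5 rad, where the glass's +x end is 20 mm above the walls. Stays where left (friction 0.04 N m, 2 N at the end). A 3 mm lip at its -x end stops the glass sliding off.
- tray: Shallow open steel tray, fixed, 170 mm (x) by 130 mm (y), rim 12 mm high, walls and floor 3 mm thick. Origin at the middle of its underside, on the worktop.
There are look-alikes about, which are no part of the job. There is more than one size of the chamber; the job needs the middle-sized.

How it is judged:
By the outcome, as a careful person would: the job done as asked, in the order asked, and still so for the second after the job is handed in, with the robot touching nothing.
It also fails if it takes over 48 s, if anything falls off the work surface, if the arm or the gripper's body presses on something with over 40 N, if the wrist force passes 120 N, or if a joint passes its speed limit or range.

## Robot

A 6-joint arm with a two-finger parallel gripper is mounted at the origin on a cart in front of the work surface, level with it; the furniture and walls round the work are solid. World frame = base frame: x ahead of the robot, y to its left, z up, the work surface at z = 0. Lengths are in mm, angles in rad, forces in N, time in s.
With the tool pointing down it reaches from about 275 to 1000 mm from the base axis. Payload 8.4 kg.
Tool frame: the origin (TCP) lies at the very end of the fingers, on their centre line; the grasp point (between the pads) lies 19 mm behind it (r.pinch_z is the distance from the TCP to the grasp point, in mm); z points along the fingers, y is the line along which they close (so a half turn about z gives the same grasp; the last joint's range is limited). The gripper opens to 85 mm and grips with 20 to 120 N. Pads are 22 mm wide; open, the fingers measure 114 mm over their backs; the gripper's body (76 mm by 85 mm) begins 54 mm behind the grasp point. The pads swing forward as they close: fully open they stand 13 mm farther back than shut.
Start: joints at [1.286, 0.353, 1.633, -0, 1.155, -0.002], TCP at [174.402, 600.177, 231.281] pointing down, gripper open.
Joint ranges: [-2.63, 2.63], [-0.92, 2.1], [0.06, 2.66], [-1.3, 4.44], [0, 2.69], [-3.02, 3.02]. Speed limits (rad/s): [2.22, 2.22, 2.79, 3.14, 3.14, 3.14].

## Interface

Orientations are given as [roll, pitch, yaw] about the fixed x, y, z axes, in that order (R = Rz(yaw) Ry(pitch) Rx(roll)).
In Python, from rig import r gives the robot as it stands.
- The arm moves only by the tool carry_out, never from a script. Its argument "series" is a list of rows, each a list of 7 numbers: the turn, a rotation vector about the tool's x, y, z as a fraction of full scale, then the shift along the tool's x, y, z as a fraction of full scale, then the gripper command: -1 is fully open, 1 is shut, values between are in proportion. A call has 1 to 8 rows; each row is the pose to reach, as a shift and turn from the pose commanded when the call began, along the tool's axes at that moment, turning the shorter way round; what a row does not reach only later rows make up. Full scale, the value 1, is 0.25 m for a shift and pi rad for a turn. A row lasts 1/8 s, in which the tool goes at most 62.5 mm and 10.7 degrees, less where a joint would pass 70% of its speed; a pose out of reach is approached as far as the arm can. A call with a number of a shift or a turn outside -1 to 1 is refused whole. A call with a gripper value outside its range is refused whole. The fingers move at their own pace and stop on an object; "force" is the grip in N (left out, the last holds). Time passes only in rows, so rows that repeat a pose let the fingers close. It gives the time, the measured TCP pose, the force, the opening and the grip force at its end, in the units of the state.
- r.sense(): the state, without advancing time (a new reading comes with each control period).
- r.grab_frame(name): name is "side" or "top"; returns the picture (480x640x3 uint8, red, green, blue); there is no depth.
- r.get_calibration(name): a dict with "K" (3x3 intrinsics, pixels), "pose" (4x4, takes a point from camera to world coordinates). Camera axes: x right, y up, looking along -z (the intrinsics and any distortion apply to the point x, -y, -z); pixel columns grow to the right and rows downward; lengths in mm; the calibration is good to about 2 mm. A picture is of the moment at which its call begins. get_calibration takes no time and is no camera call.
- r.sign_off(): hands the job in; it is judged then, once.
Trained networks look in the newest picture that a camera, given by its name, has taken for a name from the list of things; names that differ only in an ending like _2 or _b are one class to them, and where a whole thing is asked for, a point or a joint stands for the part that bears it (a point fixed in the world has none). Each returns a list of dicts, best first, with "score" (0 to 1); they miss things now and then, are a little off and sometimes report something else, mostly with a low value. They report only what shows in the picture. A call takes as long as a camera call. They do not tell look-alikes from the thing itself.
- r.silhouettes(camera, label): "region" (480x640 bool, what is visible of it) and "position" ([row, column] in pixels, amid what is visible of it).
The state is a dict: "clock": time; "qpos": joint angles; "qvel": joint speeds; "joint_efforts": joint torques, N m; "eef_pos": TCP position; "tcp_rot": TCP orientation; "contact_force": force on the tool from outside, world axes, zero at the start; "wrist_torque": the same for the moment, N m; "opening": opening from 0.0 (shut) to 1.0 (fully open); "grasp_force": force on a finger pad.
Only numpy, scipy, OpenCV 4.12 (cv2) and the standard library are available. Lean on these libraries where they do the work, as an engineer would, in place of code of your own. Each camera call takes 0.05 s, during which the arm holds its last target. There are 200 camera calls.

## Working session

There is one attempt and no reset: what is moved stays moved. The work goes in short steps, Python scripts to look and compute and a tool call to move; the robot and the scene stay as the last step left them, time stands still between calls to the robot, and variables do not carry over. Pictures are saved under pics/ and viewed, at most 10 in all, crops included, and the job is handed in when it is done.

Besides the shell and the picture viewer there is one more tool, called after "Emit:" in YAML: its name, and indented under it one key for each argument. carry_out: Moves the arm, as the interface text tells. Its arguments: {"type":"object","properties":{"series":{"type":"array"},"force":{"type":"number"}},"required":["series"]}

```bash
mkdir -p pics; ls; cat > h.py <<'E'
import numpy as np, cv2
from rig import r
def look(n,f):
    im=r.grab_frame(n); cv2.imwrite('pics/'+f,im[:,:,::-1].copy()); return im
def cal(n):
    c=r.get_calibration(n); return np.array(c['K']),np.array(c['pose']),c
def proj(n,P):
    K,T,_=cal(n); P=np.atleast_2d(P); q=(P-T[:3,3])@T[:3,:3]; q=q*[1,-1,-1]; u=q@K.T; return u[:,:2]/u[:,2:]
def ray(n,uv,z):
    K,T,_=cal(n); uv=np.atleast_2d(uv).astype(float); d=np.c_[uv,np.ones(len(uv))]@np.linalg.inv(K).T*[1,-1,-1]@T[:3,:3].T
    o=T[:3,3]; return o+d*((z-o[2])/d[:,2])[:,None]
E
python3 - <<'E'
from h import *
np.set_printoptions(suppress=True,precision=2)
for n in('top','side'):
    look(n,n+'1.png'); c=r.get_calibration(n); print(n,c)
    for l in('chamber','rest','tray','rocker'):
        for d in r.silhouettes(n,l):
            m=d['region'].astype(np.uint8); print(l,round(d['score'],2),d['position'],m.sum(),cv2.minAreaRect(cv2.findNonZero(m)) if m.sum() else 0)
print(r.sense())
E
```

```text
pics
top {'K': array([[454.99,   0.  , 312.86],
       [  0.  , 454.99, 233.4 ],
       [  0.  ,   0.  ,   1.  ]]), 'pose': array([[ -0.01,   0.99,  -0.16, 359.23],
       [ -1.  ,  -0.01,   0.01,  14.85],
       [  0.01,   0.16,   0.99, 912.01],
       [  0.  ,   0.  ,   0.  ,   1.  ]])}
chamber 0.68 [208.3, 251.2] 666 ((250.60000610351562, 206.3000030517578), (17.79219627380371, 38.3046875), 17.10272979736328)
chamber 0.64 [231.6, 191.6] 406 ((191.058837890625, 235.2647247314453), (29.346811294555664, 14.55213737487793), 14.03624439239502)
chamber 0.58 [300.9, 223.4] 1378 ((220.0, 299.0), (26.0, 54.0), 90.0)
rest 0.8 [214.8, 260.2] 2030 ((250.90811157226562, 209.5486602783203), (48.81825637817383, 60.06704330444336), 17.10272979736328)
tray 0.57 [215.5, 398.6] 5349 ((398.1162109375, 214.93569946289062), (65.71004486083984, 83.08099365234375), 11.633633613586426)
side {'K': array([[459.89,   0.  , 324.88],
       [  0.  , 459.89, 239.84],
       [  0.  ,   0.  ,   1.  ]]), 'pose': array([[ -0.99,   0.07,  -0.1 , 414.78],
       [ -0.12,  -0.58,   0.8 , 710.07],
       [ -0.01,   0.8
[... 378 characters left out ...]
27.897274017333984)
rest 0.94 [294.9, 287.2] 2509 ((287.5792541503906, 288.2920837402344), (76.7614974975586, 52.375816345214844), 20.85445785522461)
tray 0.97 [207.3, 316.1] 2732 ((316.1112976074219, 205.3770294189453), (86.840576171875, 38.392677307128906), 10.124671936035156)
{'clock': 0.5, 'qpos': array([ 1.29,  0.35,  1.63,  0.  ,  1.16, -0.  ]), 'qvel': array([ 0., -0., -0.,  0.,  0.,  0.]), 'joint_efforts': array([  0.  , -60.47, -34.22,  -0.  ,   0.  ,   0.  ]), 'eef_pos': array([174.39, 600.16, 231.26]), 'tcp_rot': array([-3.14, -0.  ,  2.86]), 'contact_force': array([0.28, 0.04, 0.45]), 'wrist_torque': array([ 0.01, -0.07,  0.02]), 'grasp_force': 0.0, 'opening': 1.0032717028083966}
```

View pics/top1.png

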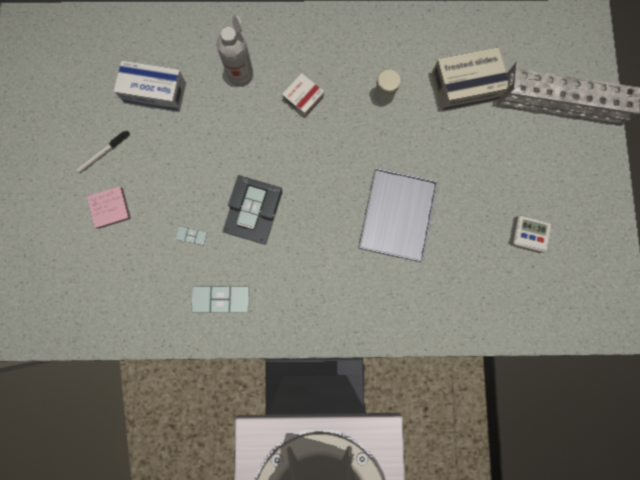

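View pics/side1.png

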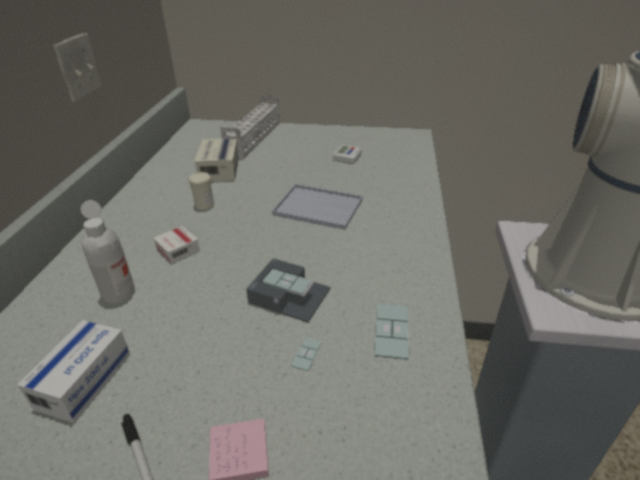

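The top view shows the rest at about (252,209) with the chamber in it and its open end facing the robot. The tray is at (398,215). The large loose chamber is at (220,299) and the small one at (191,235). The side view agrees: rest at (288,290), tray at (317,206). Next I fit the poses to the silhouettes.

```bash
cat > fit.py <<'E'
from h import *
from scipy.optimize import minimize
def hullmask(n,P):
    m=np.zeros((480*4,640*4),np.uint8); uv=proj(n,P)*4+2
    cv2.fillConvexPoly(m,cv2.convexHull(uv.astype(np.float32)).astype(np.int32),1)
    return cv2.resize(m.astype(np.float32),(640,480),interpolation=cv2.INTER_AREA)
def box(p,xr,yr,zr):
    c,s=np.cos(p[2]),np.sin(p[2])
    return np.array([[p[0]+c*x-s*y,p[1]+s*x+c*y,z] for x in xr for y in yr for z in zr])
def fit(parts,masks,p0):
    def cost(p):
        t=0
        for n,M in masks.items():
            m=np.max([hullmask(n,box(p,*b)) for b in parts(p)],axis=0)
            t+=1-np.minimum(m,M).sum()/np.maximum(m,M).sum()
        return t
    st=np.array([8,8,.08]+[5]*(len(p0)-3)); s=np.vstack([p0]+[np.array(p0)+np.eye(len(p0))[i]*st[i] for i in range(len(p0))])
    o=minimize(cost,p0,method='Nelder-Mead',options=dict(initial_simplex=s,xatol=.05,fatol=1e-4,maxiter=250)); return o.x,o.fun
E
python3 - <<'E'
from fit import *
np.set_printoptions(suppress=True,precision=3)
near={'chamber':{'top':(208,251),'side':(286,285)},'rest':{'top':(215,255),'side':(295,287)},'tray':{'top':(215,398),'side':(207,316)}}
M={l:{} for l in near}
for n in('top','side'):
    r.grab_frame(n)
    for l in near:
        ds=[d for d in r.silhouettes(n,l) if np.hypot(*(np.array(d['position'])-near[l][n]))<12]
        if ds: M[l][n]=ds[0]['region'].astype(float)
for l in('rest',):
    for n in M[l]:
        if n in M['chamber']: M[l][n]=np.maximum(M[l][n],M['chamber'][n])
p0=list(ray('top',[251,207],34)[0][:2])
ch=lambda p:[((-38,38),(-17.5,17.5),(30,34))]
# rest: p[3] = +x end from hinge
rs=lambda p:[((p[3]-116,p[3]),(-46,46),(0,6)),((-8,p[3]),(-46,46),(0,34)),((-34,42),(-17.5,17.5),(30,34))]
tr=lambda p:[((-85,85),(-65,65),(0,12))]
t0=list(ray('top',[398,215],6)[0][:2])
for cams in(('top','side'),('top',),('side',)):
    f=lambda l:{k:v for k,v in M[l].items() if k in cams}
    for y in(-.3,.3):
        print(cams,y,'ch',*fit(ch,f('chamber'),p0+[y]))
        print('rest',*fit(rs,f('rest'),p0+[y,50]))
        print('tray',*fit(tr,f('tray'),t0+[y/1.5]))
E
```

```text
('top', 'side') -0.3 ch [554.054 128.134  -0.301] 0.14836547099571218
rest [556.712 127.471  -0.3    51.813] 0.10781957915363316
tray [ 541.973 -166.876   -0.228] 0.06627435958245076
('top', 'side') 0.3 ch [554.128 128.077  -0.292] 0.1500393297538346
rest [532.95  134.548  -0.299  76.665] 0.1474090605685251
tray [ 541.797 -166.594   -0.234] 0.06660910320218227
('top',) -0.3 ch [553.362 127.738  -0.288] 0.057509968985378856
rest [553.471 127.923  -0.294  53.679] 0.04188137265650693
tray [ 540.746 -166.681   -0.226] 0.019429299885040496
('top',) 0.3 ch [553.177 127.973  -0.296] 0.05524518932340161
rest [534.942 133.529  -0.297  73.625] 0.05184879605705972
tray [ 540.727 -167.035   -0.229] 0.01935351742499236
('side',) -0.3 ch [555.517 128.351  -0.288] 0.07712150862835798Traceback (most recent call last):
  File "<stdin>", line 23, in <module>
  File "fit.py", line 18, in fit
    o=minimize(cost,p0,method='Nelder-Mead',options=dict(initial_simplex=s,xatol=.05,fatol=1e-4,maxiter=250)); return o.x,o.fun
    res = _minimize_neldermead(fun, x0, args, callback, bounds=bounds,
                               **options)
    fxc = func(xc)
    fx = function(np.copy(x), *(wrapper_args + args))
  File "fit.py", line 14, in cost
    m=np.max([hullmask(n,box(p,*b)) for b in parts(p)],axis=0)
              ~~~~~~~~^^^^^^^^^^^^^
  File "fit.py", line 4, in hullmask
    m=np.zeros((480*4,640*4),np.uint8); uv=proj(n,P)*4+2
                                           ~~~~^^^^^
  File "h.py", line 8, in proj
    K,T,_=cal(n); P=np.atleast_2d(P); q=(P-T[:3,3])@T[:3,:3]; q=q*[1,-1,-1]; u=q@K.T; return u[:,:2]/u[:,2:]
          ~~~^^^
  File "h.py", line 6, in cal
    c=r.get_calibration(n); return np.array(c['K']),np.array(c['pose']),c
ValueError: time passes only in moves, steps and waits
```

The chamber centre is at about (554,128) with yaw -0.297, so the hinge is near (550.5,129). The tray is at about (541.5,-167) with yaw -0.229. I'll write a helper that turns world poses into rows.

```bash
cat > go.py <<'E'
from h import *
from scipy.spatial.transform import Rotation as R
H=np.array([550.7,129.0,28.5]); YAW=-0.297
def W(x,z,y=0):  # rest frame rel. hinge -> world
    c,s=np.cos(YAW),np.sin(YAW); return H+[c*x-s*y,s*x+c*y,z]
def Rt(yaw,tilt=0): # tilt>0: tool points down and towards +x' (x' = yaw dir of rest), tool x = -x'
    c,s=np.cos(yaw),np.sin(yaw); xp=np.array([c,s,0]); up=np.array([0,0,1.])
    z=np.sin(tilt)*xp-np.cos(tilt)*up; y=np.array([-s,c,0]); return R.from_matrix(np.c_[np.cross(y,z),y,z])
def state():
    s=r.sense(); return s,np.array(s['eef_pos']),R.from_euler('xyz',s['tcp_rot'])
def rows(*targets,base=None):
    s,p,q=state()
    if base: p,q=np.array(base[0],float),base[1]
    print('t',round(s['clock'],2),'p',np.round(p,1),'F',np.round(s['contact_force'],1),'open',round(s['opening'],3),'grip',round(s['grasp_force'],1))
    for P,Q in targets:
        print(np.round((q.inv()*Q).as_rotvec()/np.pi,4).tolist(),np.round(q.inv().apply(P-p)/250,4).tolist())
E
python3 - <<'E'
from go import *
rows((W(-26,60),Rt(YAW)),(W(-26,15),Rt(YAW)))
E
```

```text
t 0.9 p [174.4 600.2 231.3] F [ 0.3  0.4 -0.9] open 1.001 grip 0.0
[0.0, -0.0, 0.0045] [-1.8673, -1.3884, 0.5711]
[0.0, -0.0, 0.0045] [-1.8673, -1.3884, 0.7511]
```

Emit:
carry_out:
  series:
    - [0,0,0.0045,-0.95,-0.7,0.1,1]
    - [0,0,0.0045,-0.95,-0.7,0.1,1]
    - [0,0,0.0045,-0.95,-0.7,0.1,1]
    - [0,0,0.0045,-0.95,-0.7,0.1,1]
    - [0,0,0.0045,-0.95,-0.7,0.1,1]
    - [0,0,0.0045,-0.95,-0.7,0.1,1]
  force: 40

```text
clock: 1.65
eef_pos: [355.0, 363.5, 206.2]
tcp_rot: [-3.141, 0.0, 2.841]
contact_force: [-0.3, 0.3, 0.1]
opening: 0.001
grasp_force: 0.0
```

```bash
python3 - <<'E'
from go import *
rows((W(-26,60),Rt(YAW)),(W(-26,15),Rt(YAW)))
E
```

```text
t 1.65 p [355.  363.5 206.2] F [-0.3  0.3  0.1] open 0.001 grip 0.0
[-0.0002, 0.0001, -0.0011] [-0.9213, -0.6642, 0.4713]
[-0.0002, 0.0001, -0.0011] [-0.9213, -0.664, 0.6513]
```

Emit:
carry_out:
  series:
    - [0,0,-0.001,-0.9213,-0.664,0.2,1]
    - [0,0,-0.001,-0.9213,-0.664,0.4,1]
    - [0,0,-0.001,-0.9213,-0.664,0.47,1]
    - [0,0,-0.001,-0.9213,-0.664,0.47,1]
    - [0,0,-0.001,-0.9213,-0.664,0.47,1]
    - [0,0,-0.001,-0.9213,-0.664,0.47,1]
    - [0,0,-0.001,-0.9213,-0.664,0.47,1]

```text
clock: 2.52
eef_pos: [525.2, 140.4, 88.8]
tcp_rot: [3.141, -0.001, 2.847]
contact_force: [-0.8, 0.5, 0.8]
opening: 0.001
grasp_force: 0.0
```

```bash
python3 - <<'E'
from go import *
rows((W(-26,60),Rt(YAW)),(W(-26,10),Rt(YAW)),(W(-26,-2),Rt(YAW)))
a=look('side','s2.png'); b=look('top','t2.png')
A=a[210:360,200:400]; B=b[140:290,150:350]
cv2.imwrite('pics/c2.png',cv2.resize(np.hstack([A,B]),(800,300),interpolation=cv2.INTER_CUBIC)[:,:,::-1])
E
```

```text
t 2.52 p [525.2 140.4  88.8] F [-0.8  0.5  0.8] open 0.001 grip 0.0
[0.0, -0.0002, 0.0009] [-0.007, -0.0139, 0.0011]
[0.0, -0.0002, 0.0009] [-0.0071, -0.0139, 0.2011]
[0.0, -0.0002, 0.0009] [-0.0071, -0.0139, 0.2491]
```

View pics/c2.png

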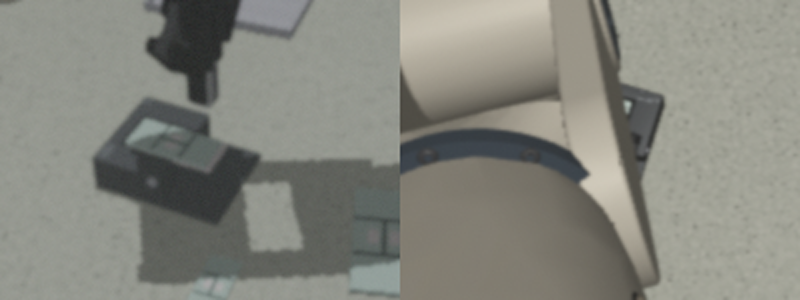

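The side crop shows the shut fingers hanging over the open end of the glass, with the tip at crop (205,100). The arm hides the rest in the top view. Next I press down.

Emit:
carry_out:
  series:
    - [0,0,0.001,-0.007,-0.014,0.1,1]
    - [0,0,0.001,-0.007,-0.014,0.18,1]
    - [0,0,0.001,-0.007,-0.014,0.21,1]
    - [0,0,0.001,-0.007,-0.014,0.22,1]
    - [0,0,0.001,-0.007,-0.014,0.23,1]
    - [0,0,0.001,-0.007,-0.014,0.24,1]
    - [0,0,0.001,-0.007,-0.014,0.245,1]
    - [0,0,0.001,-0.007,-0.014,0.245,1]

```text
clock: 3.62
eef_pos: [526.0, 135.9, 27.6]
tcp_rot: [3.141, 0.0, 2.845]
contact_force: [-2.4, 2.8, 0.9]
opening: 0.005
grasp_force: 1.4
```

Emit:
carry_out:
  series:
    - [0,0,0,0,0,0.004,1]
    - [0,0,0,0,0,0.008,1]
    - [0,0,0,0,0,0.008,1]

```text
clock: 4.0
eef_pos: [526.2, 135.9, 25.5]
tcp_rot: [3.141, 0.0, 2.845]
contact_force: [-1.0, 1.3, 1.7]
opening: -0.001
grasp_force: 0.9
```

```bash
python3 - <<'E'
from go import *
rows((W(-26,-2),Rt(YAW)))
a=look('side','s3.png')
cv2.imwrite('pics/c3.png',cv2.resize(a[230:350,220:380],(800,600),interpolation=cv2.INTER_CUBIC)[:,:,::-1])
E
```

```text
t 4.0 p [526.2 135.9  25.5] F [-1.   1.3  1.7] open -0.001 grip 0.9
[0.0, 0.0001, 0.0] [0.0022, 0.0025, -0.0041]
```

View pics/c3.png

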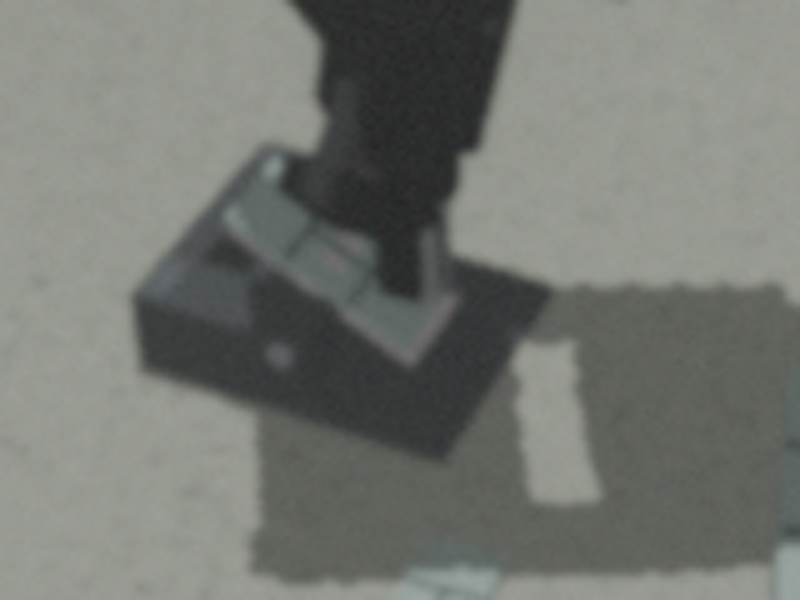

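The side picture shows the glass well tipped: its free end is down at (410,360) under the fingers and the far end is up at (240,210). There is little force yet, so I keep pressing to the stop.

Emit:
carry_out:
  series:
    - [0,0,0,0,0,0.004,1]
    - [0,0,0,0,0,0.008,1]
    - [0,0,0,0,0,0.008,1]

```text
clock: 4.42
eef_pos: [526.4, 135.9, 24.7]
tcp_rot: [3.141, 0.001, 2.845]
contact_force: [-5.5, 0.8, 18.3]
opening: 0.002
grasp_force: 9.2
```

It hit the stop with 18 N. Now I back off upward, open the gripper and tilt the tool to the approach pose.

Emit:
carry_out:
  series:
    - [0,0,0,0,0,-0.06,1]
    - [0,0,0,0,0,-0.25,-0.35]
    - [0,0,0,0,0,-0.4,-0.35]
    - [0,0,0,0,0,-0.4,-0.35]
    - [0,0,0,0,0,-0.4,-0.35]

```text
clock: 5.05
eef_pos: [525.8, 135.6, 123.4]
tcp_rot: [-3.141, 0.0, 2.845]
contact_force: [-0.3, -0.4, -0.7]
opening: 0.676
grasp_force: 0.0
```

```bash
cat >> go.py <<'E'
T=0.5; u=np.array([np.cos(T),np.sin(T)]); nn=np.array([-np.sin(T),np.cos(T)])
def G(s,d,back=0,y=0):
    v=s*u+(3.5-d+back)*nn; return W(v[0],v[1],y)
E
python3 - <<'E'
from go import *
rows((G(32,5.5,60),Rt(YAW,T)),(G(32,5.5),Rt(YAW,T)))
from fit import *
r.grab_frame('side'); a=look('side','s4.png')
ds=[d for d in r.silhouettes('side','chamber') if np.hypot(*(np.array(d['position'])-(283,285)))<20]
print([(d['score'],d['position'],d['region'].sum()) for d in ds])
K,Tc,_=cal('side')
import h; h.cal=lambda n:(K,Tc,0)
M=ds[0]['region'].astype(float)
def iou(th,dx,dy):
    P=[]
    for x in(-34,42):
        for y in(-17.5,17.5):
            for z in(1.5,5.5): P.append(W(x*np.cos(th)-z*np.sin(th)+dx,x*np.sin(th)+z*np.cos(th),y+dy))
    m=hullmask('side',np.array(P)); return np.minimum(m,M).sum()/np.maximum(m,M).sum()
o=minimize(lambda p:-iou(*p),[.45,0,0],method='Nelder-Mead',options=dict(initial_simplex=[[.45,0,0],[.55,0,0],[.45,4,0],[.45,0,4]]))
print(o.x,o.fun); print([(t,round(max(iou(t,a,b) for a in(-2,0,2,4) for b in(-2,0,2)),3)) for t in(0,.2,.4,.45,.5)])
cv2.imwrite('pics/c4.png',cv2.resize(a[230:350,220:380],(800,600),interpolation=cv2.INTER_CUBIC)[:,:,::-1])
E
```

```text
t 5.05 p [525.8 135.6 123.4] F [-0.3 -0.4 -0.7] open 0.676 grip 0.0
[-0.0, -0.1591, 0.0] [-0.1041, 0.0037, 0.1145]
[-0.0, -0.1591, 0.0] [-0.2191, 0.0038, 0.3251]
[(0.63, [283.8, 287.8], np.int64(712))]
[0.50262917 2.20576132 0.77366255] -0.9070845993922917
[(0, np.float64(0.597)), (0.2, np.float64(0.744)), (0.4, np.float64(0.882)), (0.45, np.float64(0.899)), (0.5, np.float64(0.892))]
```

View pics/c4.png

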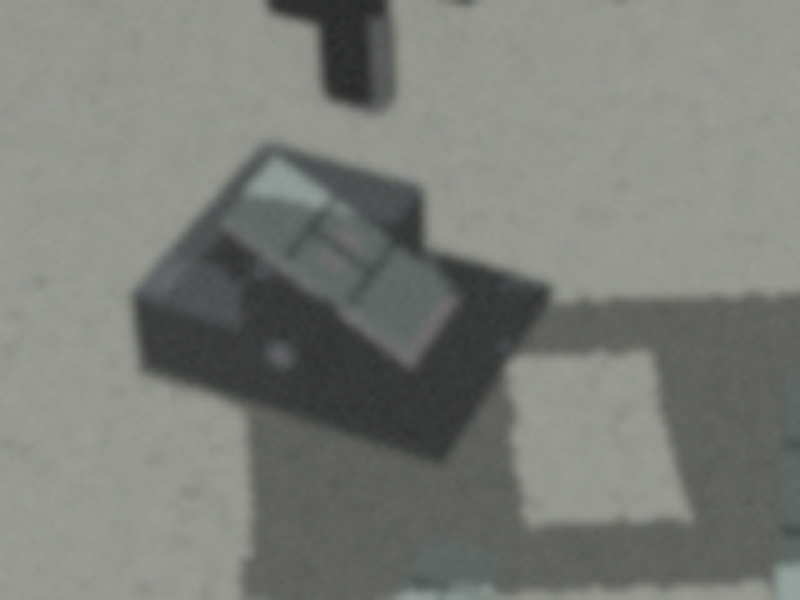

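The glass stays fully tipped: the fit gives 0.50 rad, and the raised end is at (270,190) in the crop. I approach along its normal, stopping 10 mm short.

Emit:
carry_out:
  series:
    - [0,-0.055,0,-0.05,0.002,0.03,-0.35]
    - [0,-0.11,0,-0.08,0.003,0.08,-0.35]
    - [0,-0.159,0,-0.104,0.004,0.1145,-0.35]
    - [0,-0.159,0,-0.104,0.004,0.1145,-0.35]
    - [0,-0.159,0,-0.15,0.004,0.2,-0.35]
    - [0,-0.159,0,-0.2,0.004,0.29,-0.35]
    - [0,-0.159,0,-0.2,0.004,0.29,-0.35]

```text
clock: 6.08
eef_pos: [573.0, 121.6, 48.8]
tcp_rot: [-3.139, 0.496, 2.846]
contact_force: [0.1, -0.5, -0.1]
opening: 0.673
grasp_force: 0.0
```

```bash
python3 - <<'E'
from go import *
rows((G(32,5.5),Rt(YAW,T)))
a=look('side','s5.png')
cv2.imwrite('pics/c5.png',cv2.resize(a[210:330,220:380],(800,600),interpolation=cv2.INTER_CUBIC)[:,:,::-1])
E
```

```text
t 6.08 p [573.  121.6  48.8] F [ 0.1 -0.5 -0.1] open 0.673 grip 0.0
[-0.0007, -0.0012, 0.0004] [-0.0067, 0.0024, 0.034]
```

View pics/c5.png

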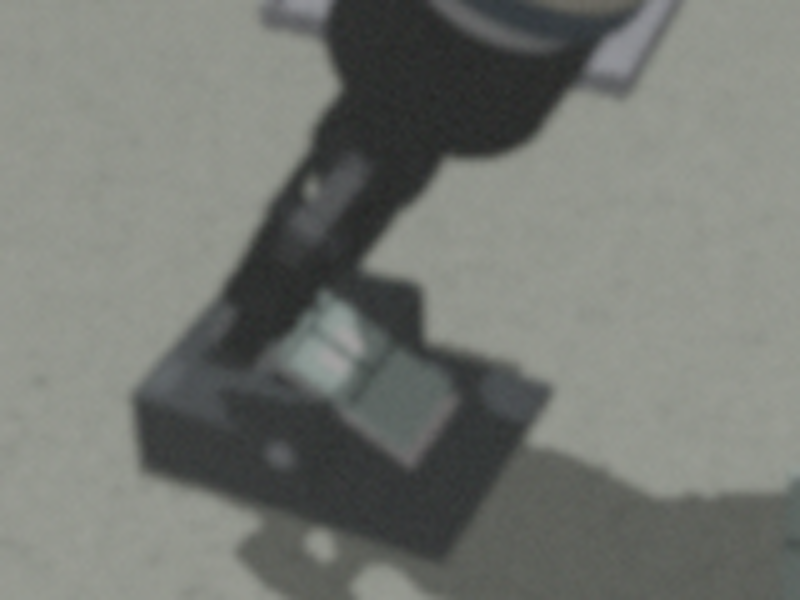

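The near finger's tip is at (235,355), beside the raised end and just above the wall. I descend the last 8 mm, then close.

Emit:
carry_out:
  series:
    - [0,0,0,-0.003,0.002,0.015,-0.35]
    - [0,-0.001,0,-0.006,0.002,0.026,-0.35]
    - [0,-0.001,0,-0.007,0.002,0.034,-0.35]
    - [0,-0.001,0,-0.007,0.002,0.034,-0.35]

```text
clock: 6.62
eef_pos: [579.6, 121.0, 44.5]
tcp_rot: [3.142, 0.503, 2.845]
contact_force: [-0.4, -0.1, 0.8]
opening: 0.674
grasp_force: 0.0
```

```bash
python3 - <<'E'
from go import *
rows((G(32,5.5),Rt(YAW,T)))
E
```

```text
t 6.62 p [579.6 121.   44.5] F [-0.4 -0.1  0.8] open 0.674 grip 0.0
[0.0, 0.0009, 0.0] [0.0081, -0.0034, 0.0067]
```

Emit:
carry_out:
  series:
    - [0,0,0,0.007,-0.003,0.006,-0.35]
    - [0,0,0,0.007,-0.003,0.006,-0.35]
    - [0,0,0,0.007,-0.003,0.006,0.1]
    - [0,0,0,0.007,-0.003,0.006,0.5]
    - [0,0,0,0.007,-0.003,0.006,0.5]
    - [0,0,0,0.007,-0.003,0.006,0.5]
  force: 40

```text
clock: 7.38
eef_pos: [578.9, 121.1, 42.4]
tcp_rot: [3.14, 0.503, 2.845]
contact_force: [0.0, 4.6, 0.4]
opening: 0.389
grasp_force: 40.1
```

Emit:
carry_out:
  series:
    - [0,0,0,-0.01,0,-0.018,0.5]
    - [0,0,0,-0.03,0,-0.055,0.5]
    - [0,0,0,-0.08,0,-0.15,0.5]
    - [0,0,0,-0.19,0,-0.35,0.5]
    - [0,0,0,-0.19,0,-0.35,0.5]
    - [0,0,0,-0.19,0,-0.35,0.5]

```text
clock: 8.12
eef_pos: [577.6, 120.0, 141.7]
tcp_rot: [-3.141, 0.503, 2.844]
contact_force: [-0.4, 0.1, -0.7]
opening: 0.393
grasp_force: 39.9
```

```bash
cat >> go.py <<'E'
TY=-0.229; TC=np.array([541.3,-166.8,0])
def L(z,dx=28.,dy=0): # TCP over the tray so that chamber centre is in the middle
    c,s=np.cos(TY),np.sin(TY); return TC+[c*dx-s*dy,s*dx+c*dy,z]
E
python3 - <<'E'
from go import *
rows((L(100),Rt(TY)),(L(20),Rt(TY)))
a=look('side','s6.png')
cv2.imwrite('pics/c6.png',cv2.resize(a[180:330,220:420],(800,600),interpolation=cv2.INTER_CUBIC)[:,:,::-1])
E
```

```text
t 8.12 p [577.6 120.  141.7] F [-0.4  0.1 -0.7] open 0.393 grip 39.9
[-0.0057, 0.1599, -0.0214] [-0.1907, -1.1315, 0.2963]
[-0.0057, 0.1599, -0.0214] [-0.0366, -1.1312, 0.5767]
```

View pics/c6.png

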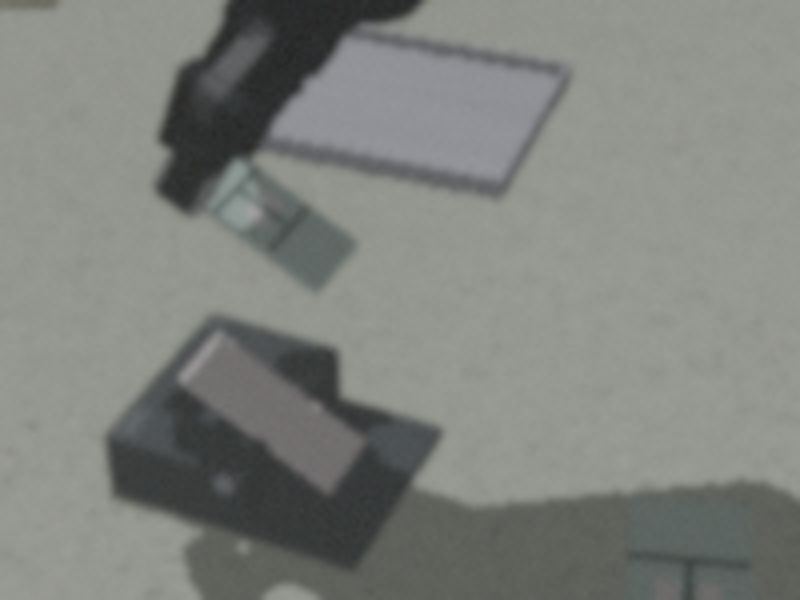

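The chamber is held in the air with its end at (190,195), and the rocker is empty and still tipped. I carry it to the tray while levelling it.

Emit:
carry_out:
  series:
    - [0,0.04,-0.005,-0.03,-0.2,0,0.5]
    - [-0.002,0.08,-0.01,-0.08,-0.4,0.03,0.5]
    - [-0.004,0.12,-0.015,-0.13,-0.6,0.08,0.5]
    - [-0.005,0.16,-0.0214,-0.18,-0.8,0.15,0.5]
    - [-0.0057,0.16,-0.0214,-0.19,-1,0.2,0.5]
    - [-0.0057,0.16,-0.0214,-0.19,-1,0.25,0.5]
    - [-0.0057,0.16,-0.0214,-0.19,-1,0.25,0.5]
    - [-0.0057,0.16,-0.0214,-0.19,-1,0.25,0.5]

```text
clock: 9.18
eef_pos: [572.5, -138.8, 108.7]
tcp_rot: [3.141, -0.003, 2.913]
contact_force: [-0.2, 0.4, -0.5]
opening: 0.391
grasp_force: 40.0
```

```bash
python3 - <<'E'
from go import *
rows((L(60),Rt(TY)),(L(20),Rt(TY)),(L(10),Rt(TY)),(L(3),Rt(TY)))
E
```

```text
t 9.18 p [ 572.5 -138.8  108.7] F [-0.2  0.4 -0.5] open 0.391 grip 40.0
[0.0001, -0.001, 0.0001] [-0.0166, -0.1376, 0.1948]
[0.0001, -0.001, 0.0001] [-0.017, -0.1376, 0.3548]
[0.0001, -0.001, 0.0001] [-0.0172, -0.1376, 0.3948]
[0.0001, -0.001, 0.0001] [-0.0173, -0.1376, 0.4228]
```

Emit:
carry_out:
  series:
    - [0,-0.001,0,-0.017,-0.1376,0.1,0.5]
    - [0,-0.001,0,-0.017,-0.1376,0.2,0.5]
    - [0,-0.001,0,-0.017,-0.1376,0.3,0.5]
    - [0,-0.001,0,-0.017,-0.1376,0.355,0.5]
    - [0,-0.001,0,-0.017,-0.1376,0.355,0.5]
    - [0,-0.001,0,-0.017,-0.1376,0.355,0.5]

```text
clock: 9.93
eef_pos: [570.6, -173.5, 22.0]
tcp_rot: [3.141, 0.004, 2.914]
contact_force: [-0.1, -0.7, -1.4]
opening: 0.391
grasp_force: 40.0
```

```bash
python3 - <<'E'
from go import *
rows((L(10),Rt(TY)),(L(3),Rt(TY)))
a=look('side','s7.png'); b=look('top','t7.png')
cv2.imwrite('pics/c7.png',np.hstack([cv2.resize(x,(400,300),interpolation=cv2.INTER_CUBIC) for x in(a[150:240,260:380],b[155:275,330:490])])[:,:,::-1])
E
```

```text
t 9.93 p [ 570.6 -173.5   22. ] F [-0.1 -0.7 -1.4] open 0.391 grip 40.0
[0.0002, 0.0013, 0.0005] [0.0082, -0.0007, 0.048]
[0.0002, 0.0013, 0.0005] [0.0084, -0.0007, 0.076]
```

View pics/c7.png

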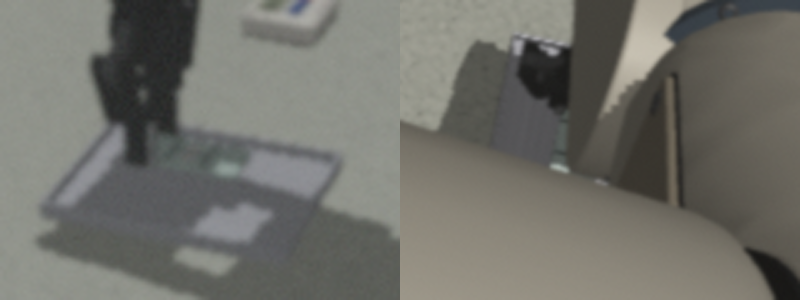

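The side crop shows the chamber level over the tray at (205,160), held at its far end. I lower it slowly until it touches.

Emit:
carry_out:
  series:
    - [0,0.001,0,0.008,0,0.03,0.5]
    - [0,0.001,0,0.008,0,0.045,0.5]
    - [0,0.001,0,0.008,0,0.056,0.5]
    - [0,0.001,0,0.008,0,0.062,0.5]
    - [0,0.001,0,0.008,0,0.062,0.5]

```text
clock: 10.65
eef_pos: [567.9, -173.3, 5.5]
tcp_rot: [3.141, -0.0, 2.913]
contact_force: [-1.0, 0.1, -0.3]
opening: 0.389
grasp_force: 40.0
```

Emit:
carry_out:
  series:
    - [0,0,0,0,0,0.004,0.5]
    - [0,0,0,0,0,0.008,0.5]
    - [0,0,0,0,0,0.008,0.5]

```text
clock: 11.02
eef_pos: [568.0, -173.3, 3.6]
tcp_rot: [3.141, -0.0, 2.914]
contact_force: [0.3, -1.1, -0.9]
opening: 0.391
grasp_force: 40.0
```

Emit:
carry_out:
  series:
    - [0,0,0,0,0,0.003,0.5]
    - [0,0,0,0,0,0.006,0.5]
    - [0,0,0,0,0,0.006,0.5]

```text
clock: 11.4
eef_pos: [568.1, -173.3, 2.4]
tcp_rot: [3.141, -0.0, 2.913]
contact_force: [-0.5, 0.5, 4.2]
opening: 0.387
grasp_force: 42.5
```

It has touched with 4 N. I open part way, then rise.

Emit:
carry_out:
  series:
    - [0,0,0,0,0,0,0.1]
    - [0,0,0,0,0,0,-0.1]
    - [0,0,0,0,0,0,-0.2]
    - [0,0,0,0,0,-0.04,-0.2]
    - [0,0,0,0,0,-0.2,-0.2]
    - [0,0,0,0,0,-0.6,-0.2]
    - [0,0,0,0,0,-0.6,-0.2]
    - [0,0,0,0,0,-0.6,-0.2]

```text
clock: 12.4
eef_pos: [570.2, -174.1, 156.3]
tcp_rot: [3.141, 0.007, 2.913]
contact_force: [1.3, 0.5, -0.9]
opening: 0.604
grasp_force: 0.0
```

Emit:
carry_out:
  series:
    - [0,0,0,0.2,-0.6,-0.2,-0.2]
    - [0,0,0,0.2,-0.9,-0.3,-0.2]
    - [0,0,0,0.2,-0.9,-0.3,-0.2]
    - [0,0,0,0.2,-0.9,-0.3,-0.2]
    - [0,0,0,0.2,-0.9,-0.3,-0.2]
    - [0,0,0,0.2,-0.9,-0.3,-0.2]

```text
clock: 13.15
eef_pos: [467.9, -380.6, 226.0]
tcp_rot: [3.14, -0.002, 2.913]
contact_force: [0.6, 0.1, 0.0]
opening: 0.596
grasp_force: 0.0
```

```bash
python3 - <<'E'
from fit import *
np.set_printoptions(suppress=True,precision=3)
a=look('side','s8.png'); b=look('top','t8.png')
cv2.imwrite('pics/c8.png',np.hstack([cv2.resize(x,(400,300),interpolation=cv2.INTER_CUBIC) for x in(a[150:240,260:380],b[155:275,330:490])])[:,:,::-1])
C={n:cal(n) for n in('top','side')}
import h; h.cal=lambda n:C[n]
s=r.sense(); print(s['clock'],s['eef_pos'],s['contact_force'])
for n,c in(('top',(215,398)),('side',(207,316))):
    for l,pt in(('chamber',lambda p:[((-38,38),(-17.5,17.5),(3,7))]),('tray',lambda p:[((-85,85),(-65,65),(0,12))])):
        ds=[d for d in r.silhouettes(n,l) if np.hypot(*(np.array(d['position'])-c))<25]
        if ds: print(n,l,ds[0]['score'],ds[0]['position'],*fit(pt,{n:ds[0]['region'].astype(float)},[541,-167,-.23]))
E
```

```text
13.25 [ 468.423 -379.826  225.951] [ 0.071  0.7   -1.503]
top chamber 0.71 [218.1, 399.3] [ 541.046 -168.08    -0.231] 0.04829785238675799
top tray 0.75 [215.1, 390.7] [ 540.352 -167.155   -0.23 ] 0.1402030328462538
side chamber 0.84 [204.6, 318.7] [ 543.31  -167.925   -0.215] 0.10510787387055132
side tray 0.75 [209.0, 315.9] [ 544.743 -165.999   -0.234] 0.11604133651764392
```

View pics/c8.png

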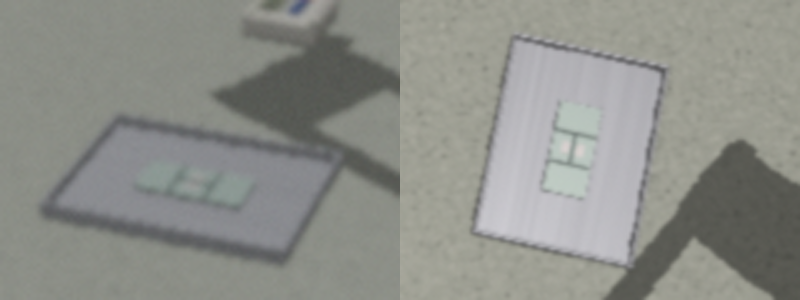

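The chamber lies flat in the middle of the tray: (572,150) in the top half of the crop and (195,185) in the side half. The arm is clear of everything, so I hand the job in.

```bash
python3 -c "
from rig import r
print(r.sign_off())"
```

```text
the job is handed in; nothing more can be done
None
```

The middle-sized chamber was tipped fully up, gripped by its raised end, lifted out and laid flat within about 2 mm of the tray's middle; I let go and handed the job in at 13 s, and no verdict came back.

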